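Open the green-tabbed card-index box

ROBOT

A 6-joint arm with a two-finger parallel gripper is mounted at the origin on the work surface. World frame = base frame: x ahead of the robot, y to its left, z up, the work surface at z = 0. Lengths are in m, angles in rad, forces in N, time in s.
With the tool pointing down it reaches from about 0.25 to 0.775 m from the base axis. Payload 4 kg.
Tool frame: the origin (TCP) lies at the centre of the arm's flange, where the gripper is bolted on; the fingertips stand 199 mm ahead of it and the grasp point (between the pads) lies 180 mm ahead of it (robot.tcp_to_tips is the distance from the TCP to the fingertips, in m); z points along the fingers, y is the line along which they close (so a half turn about z gives the same grasp; the last joint's range is limited). The gripper opens to 94 mm and grips with 3 to 60 N. Pads are 16 mm wide; open, the fingers measure 119 mm over their backs; the gripper's body (75 mm by 177 mm) begins 78 mm behind the grasp point.
Start: joints at [-1.328, 0.087, 1.371, -0, 1.684, -0.103], TCP at [0.186, -0.517, 0.405] pointing down, gripper open.
Joint ranges: [-3.1, 3.1], [-0.76, 2.03], [0.27, 2.55], [-1.08, 4.22], [0.17, 2.65], [-2.57, 2.57]. Speed limits (rad/s): [2.79, 2.79, 3.14, 3.14, 3.14, 3.14].

INTERFACE

Orientations are given as [roll, pitch, yaw] about the fixed x, y, z axes, in that order (R = Rz(yaw) Ry(pitch) Rx(roll)).
In Python, from bench import telemetry, snapshot, ticket, robot gives the robot as it stands.
- The arm moves only by the tool apply_moves, never from a script. Its argument "moves" is a list that holds one entry, the list of rows, each a list of 5 numbers: the shift along the tool's x, y, z in units of 50 mm (1.0 is 50 mm), then the turn about the tool's z in units of 10 degrees (1.0 is 10 degrees), then the closure, from 0 (fully open) to 1 (shut). A call has 1 to 10 rows; each row is the pose to reach, as a shift and turn from the pose commanded when the call began, along the tool's axes at that moment; what a row does not reach only later rows make up. A row lasts 1/8 s, in which the tool goes at most 62.5 mm and 10.7 degrees, less where a joint would pass 70% of its speed; a pose out of reach is approached as far as the arm can. A call with a gripper value outside its range is refused whole. The fingers move at their own pace and stop on an object; the grip force is fixed at half the most. Time passes only in rows, so rows that repeat a pose let the fingers close. It gives the time, the measured TCP pose, the force, the opening and the grip force at its end, in the units of the state.
- telemetry.get_obs(): the state, without advancing time (a new reading comes with each control period).
- snapshot(name): name is "scene" or "top" or "wrist"; returns a dict with "image" (400x640x3 uint8, red, green, blue), "fovy" (degrees; the focal length in pixels is half the picture's height over the tangent of half this angle, whatever the lens; pixels are square), "cx", "cy" (the principal point, pixels), "R" (3x3) and "t" (3): a world point X has camera coordinates R X + t. Camera axes: x right, y down, z forward; pixel columns grow to the right and rows downward; lengths in m; the calibration is good to about 2 mm. A picture is of the moment at which its call begins. There is no depth.
- ticket.close_job(): hands the job in; it is judged then, once.
The state is a dict: "time": time; "joint_positions": joint angles; "qvel": joint speeds; "joint_torque": joint torques, N m; "tool_pos": TCP position; "ee_rot": TCP orientation; "wrist_force": force on the tool from outside, world axes, zero at the start; "wrist_torque": the same for the moment, N m; "width": finger opening in m; "finger_force": force on a finger pad.
Only numpy, scipy, OpenCV 4.12 (cv2) and the standard library are available. Lean on these libraries where they do the work, as an engineer would, in place of code of your own. Each camera call takes 0.05 s, during which the arm holds its last target. There are 200 camera calls.

TASK

Open the card-index box with the green tab: press down its green release tab so that the lid springs up, then push the lid right back until it is fully open and stays there by itself. Nothing needs grasping, a fingertip does it all; do not lift either box or shove it along the desk, leave the orange-tabbed box shut, and leave the other things on the desk where they are.

Things in the scene. Friction and masses are not known exactly. Their poses are not given: they have to be found in the camera images.
- green_box: Grey steel card-index box with green tab and green panel on its lid, 140 mm deep (its x), 160 mm wide (its y), 95 mm tall without the lid; a loose box of about 2 kg standing on a thin black base that reaches 25 mm out in front of it. Origin: centre of its underside; its front, with the tab, faces its -x; z up.
- green_tab (a joint): Green release tab of this box, a rocker at the middle of the front's upper edge. 0 at rest, grows to 0.40 rad as its front end is pressed down; a spring returns it (about 2 N at the press point to start, 4 N fully down). Its hook holds the lid down and lets go at about 0.25 rad.
- green_tab_press (a point): Middle of the flat top of the green tab's press pad, where to push straight down: 40 mm in front of the box's front face, 87 mm above the table at rest. The pad is 28 mm wide (across the box); from the hook's 20 mm tall upright 28 mm behind this point it reaches 16 mm in front of it. The point sinks about 14 mm when fully pressed.
- green_lid (a joint): Hinge angle of this box's lid: 0 shut and latched, about 0.55 rad after the spring pin has lifted it, 1.90 rad fully open against its stop. Between 0.55 rad and upright (1.57) it falls back to 0.55 when let go; past upright it falls open by itself and stays. About 1 N at its front edge moves it.
- green_lid_edge (a point): Middle of the lid's front edge, on the underside. The lid is a 6 mm plate, 164 mm wide, 146 mm from hinge to this edge; it moves with the lid.
- green_lid_hinge (a point): Middle of the lid's hinge line, along the box's y, at the rear top edge of the box, 70 mm behind the box's centre and 95 mm above the table.
- orange_box: Grey steel card-index box with orange tab and orange panel on its lid, 140 mm deep (its x), 160 mm wide (its y), 95 mm tall without the lid; a loose box of about 2 kg standing on a thin black base that reaches 25 mm out in front of it. Origin: centre of its underside; its front, with the tab, faces its -x; z up.
- orange_tab (a joint): Orange release tab of this box, a rocker at the middle of the front's upper edge. 0 at rest, grows to 0.40 rad as its front end is pressed down; a spring returns it (about 2 N at the press point to start, 4 N fully down). Its hook holds the lid down and lets go at about 0.25 rad.
- orange_tab_press (a point): Middle of the flat top of the orange tab's press pad, where to push straight down: 40 mm in front of the box's front face, 87 mm above the table at rest. The pad is 28 mm wide (across the box); from the hook's 20 mm tall upright 28 mm behind this point it reaches 16 mm in front of it. The point sinks about 14 mm when fully pressed.
- orange_lid (a joint): Hinge angle of this box's lid: 0 shut and latched, about 0.55 rad after the spring pin has lifted it, 1.90 rad fully open against its stop. Between 0.55 rad and upright (1.57) it falls back to 0.55 when let go; past upright it falls open by itself and stays. About 1 N at its front edge moves it.
- orange_lid_edge (a point): Middle of the lid's front edge, on the underside. The lid is a 6 mm plate, 164 mm wide, 146 mm from hinge to this edge; it moves with the lid.
- orange_lid_hinge (a point): Middle of the lid's hinge line, along the box's y, at the rear top edge of the box, 70 mm behind the box's centre and 95 mm above the table.
- stamp: Dark wooden hand stamp, 32 mm diameter foot, 75 mm tall, standing between the boxes. Origin: centre of its foot.
- pen_pot: Dark round pen pot with pens, 76 mm diameter, 155 mm tall with the pens, behind the boxes. Origin: centre of its underside.
- stapler: Blue and black stapler, 130 x 36 x 44 mm, behind the boxes. Origin: centre of its underside, long along its x.
- tape: Black tape dispenser with a roll, 130 x 55 x 80 mm, behind the boxes. Origin: centre of its underside, long along its x.
- sanitizer: White bottle with a blue cap, 56 mm diameter, 150 mm tall, to the right. Origin: centre of its underside.
- notes: Yellow sticky-note block, 76 x 76 x 19 mm, to the left. Origin: centre of its underside.
- pen: Blue pen, 9 x 140 x 9 mm, lying on the desk between the robot and the boxes. Origin: centre of its underside, long along its y.

How it is judged:
By the outcome, as a careful person would: the job done as asked, in the order asked, and still so for the second after the job is handed in, with the robot touching nothing.
It also fails if it takes over 42 s, if anything falls off the work surface, if the arm or the gripper's body presses on something with over 40 N, if the wrist force passes 120 N, or if a joint passes its speed limit or range.

## Working session

There is one attempt and no reset: what is moved stays moved. The work goes in short steps, Python scripts to look and compute and a tool call to move; the robot and the scene stay as the last step left them, time stands still between calls to the robot, and variables do not carry over. Pictures are saved under pics/ and viewed, at most 10 in all, crops included, and the job is handed in when it is done.

Besides the shell and the picture viewer there is one more tool, called after ">>>" as name([rows], argument=value, ...), one row to a line, values as JSON. apply_moves: Moves the arm, as the interface text tells. Its arguments: {"type":"object","properties":{"moves":{"type":"array","items":{"type":"array","items":{"type":"array","items":{"type":"number"}}}}},"required":["moves"]}

```bash
ls; mkdir -p pics; cat > h.py <<'E'
import numpy as np, cv2
from bench import telemetry, snapshot, ticket, robot
def K(s):
    f=s["image"].shape[0]/2/np.tan(np.radians(s["fovy"])/2); return f,s["cx"],s["cy"]
def ray(s,u,v):
    f,cx,cy=K(s); R=np.array(s["R"]);t=np.array(s["t"])
    d=R.T@np.array([(u-cx)/f,(v-cy)/f,1]); return -R.T@t,d/np.linalg.norm(d)
def onz(s,u,v,z):
    c,d=ray(s,u,v); return c+d*(z-c[2])/d[2]
def tri(obs):
    A=np.zeros((3,3));b=np.zeros(3)
    for s,u,v in obs:
        c,d=ray(s,u,v);P=np.eye(3)-np.outer(d,d);A+=P;b+=P@c
    return np.linalg.solve(A,b)
def proj(s,X):
    f,cx,cy=K(s);p=np.array(s["R"])@np.array(X)+np.array(s["t"]);return f*p[0]/p[2]+cx,f*p[1]/p[2]+cy
def save(s,n): cv2.imwrite(f"pics/{n}.png",cv2.cvtColor(s["image"],cv2.COLOR_RGB2BGR))
def blobs(s,lo,hi,amin=30):
    h=cv2.cvtColor(s["image"],cv2.COLOR_RGB2HSV);m=cv2.inRange(h,lo,hi)
    n,l,st,c=cv2.connectedComponentsWithStats(m)
    return [(st[i].tolist(),c[i].round(1).tolist(),cv2.boxPoints(cv2.minAreaRect(np.argwhere(l==i)[:,::-1].astype(np.float32))).round(1).tolist()) for i in range(1,n) if st[i,4]>=amin]
E
python3 - <<'E'
from h import *
np.set_printoptions(precision=4,suppress=True)
for n in["scene","top"]:
    s=snapshot(n);save(s,n+"0");print(n,s["fovy"],ray(s,s["cx"],s["cy"]))
    for nm,lo,hi in[("g",(40,80,40),(85,255,255)),("o",(5,130,80),(18,255,255))]:
        for b in blobs(s,lo,hi): print(nm,b)
o=telemetry.get_obs();print(o["tool_pos"],o["ee_rot"],o["wrist_force"],o["time"],o["width"])
E
```

```text
pics
scene 51.72612862974812 (array([1.117 , 0.6506, 1.0031]), array([-0.4176, -0.5295, -0.7384]))
g ([506, 0, 58, 108, 2488], [526.7, 46.5], [[501.5, 105.80000305175781], [510.0, -1.2999999523162842], [566.0, 3.200000047683716], [557.5, 110.30000305175781]])
g ([564, 0, 24, 30, 390], [574.7, 13.0], [[561.7000122070312, 27.399999618530273], [574.0999755859375, -4.900000095367432], [587.2999877929688, 0.10000000149011612], [574.9000244140625, 32.400001525878906]])
g ([543, 0, 79, 110, 1930], [578.0, 63.4], [[535.7000122070312, 98.80000305175781], [615.7999877929688, -4.0], [638.9000244140625, 14.0], [558.7999877929688, 116.80000305175781]])
g ([524, 81, 18, 36, 285], [531.9, 100.2], [[521.9000244140625, 115.5], [528.0, 78.80000305175781], [541.2000122070312, 81.0], [535.0999755859375, 117.69999694824219]])
g ([308, 168, 64, 49, 1499], [341.2, 191.0], [[307.5, 192.1999969482422], [353.79998779296875, 162.5], [372.20001220703125, 191.3000030517578], [325.8999938964844, 221.0]])
g ([392, 222, 17, 11, 103], [400.2, 227.5], [[391.5, 227.5], [400.5, 218.5], [408.0, 226.0], [399.0, 235.0]])

[... 2751 characters left out ...]
023224, 93.5999984741211], [37.79999923706055, 92.4000015258789], [38.0, 99.0], [0.0, 100.19999694824219]])
o ([522, 100, 14, 5, 50], [528.1, 101.6], [[522.0, 104.0], [522.0, 100.0], [535.0, 100.0], [535.0, 104.0]])
o ([361, 201, 31, 24, 638], [376.1, 212.7], [[359.8999938964844, 221.60000610351562], [361.79998779296875, 200.89999389648438], [392.5, 203.6999969482422], [390.6000061035156, 224.39999389648438]])
o ([369, 233, 11, 18, 157], [373.7, 241.8], [[367.79998779296875, 249.6999969482422], [370.20001220703125, 232.6999969482422], [379.3999938964844, 234.10000610351562], [377.0, 251.0]])
[ 0.1864 -0.5173  0.4036] [-3.1396 -0.0002  0.3458] [-0.331   0.2277 -0.7902] 0.1 0.09390898229112453
```

View pics/top0.png

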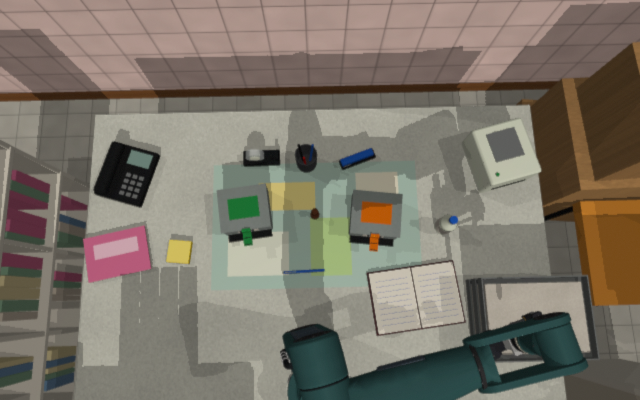

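View pics/scene0.png

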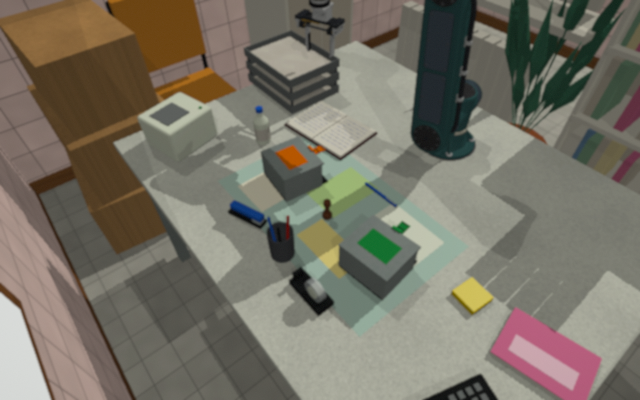

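The top view shows the green box at the left: panel at (243,207), tab at (247,236), with the orange box at (376,213) and the stamp at (315,214) between them. In the scene view the green panel is at (379,246) and its tab at (400,227). Next I triangulate these points.

```bash
python3 - <<'E'
from h import *
np.set_printoptions(precision=4,suppress=True)
t=snapshot("top");s=snapshot("scene")
print("panel",tri([(t,243,207.3),(s,379.1,245.7)]),onz(t,243,207.3,.101))
print("tab",tri([(t,246.6,235.9),(s,400.2,227.5)]),onz(t,246.6,235.9,.087))
c=np.array([onz(t,u,v,.101)[:2] for u,v in [[226.2,199.3],[256.8,194.9],[259.8,215.3],[229.1,219.7]]])
print(c,[np.degrees(np.arctan2(*(a-b)[::-1])) for a,b in((c[0],c[3]),(c[1],c[2]),(c[0],c[1]),(c[3],c[2]))])
c2=np.array([onz(s,u,v,.101)[:2] for u,v in[[356.5,243.0],[369.8,224.8],[401.3,247.6],[388.0,265.9]]]);print(c2)
print("otab",onz(t,373.7,241.8,.087))
q=np.array(onz(t,243,207.3,.101)-onz(t,246.6,235.9,.087));print(q,np.degrees(np.arctan2(q[1],q[0])))
w=snapshot("wrist");print(ray(w,w["cx"],w["cy"]),w["fovy"])
for n,im,r in[("top",t,(190,160,100,110)),("scene",s,(330,190,110,110))]:
    x,y,a,b=r;cv2.imwrite(f"pics/crop_{n}.png",cv2.resize(cv2.cvtColor(im["image"][y:y+b,x:x+a],4),None,fx=5,fy=5,interpolation=2))
E
python3 -c "
import cv2,numpy as np
a=cv2.imread('pics/crop_top.png');b=cv2.imread('pics/crop_scene.png')
a=cv2.resize(a,(395,440));b=cv2.resize(b,(400,440));cv2.imwrite('pics/both.png',np.hstack([a,b]))"
```

```text
panel [0.5915 0.2351 0.1039] [0.5923 0.2352 0.101 ]
tab [0.4976 0.2239 0.0963] [0.4992 0.2249 0.087 ]
[[0.6205 0.2909]
 [0.633  0.19  ]
 [0.5642 0.18  ]
 [0.552  0.2804]] [np.float64(8.750848349899735), np.float64(8.256109001962903), np.float64(97.02851232147655), np.float64(96.92092227117922)]
[[0.6304 0.189 ]
 [0.5591 0.1659]
 [0.5482 0.276 ]
 [0.6169 0.2944]]
otab [ 0.4697 -0.1908  0.087 ]
[0.0931 0.0104 0.014 ] 6.36659994474362
(array([ 0.253 , -0.4951,  0.3847]), array([-0.2302, -0.0815, -0.9697])) 60.66856228859005
```

View pics/both.png

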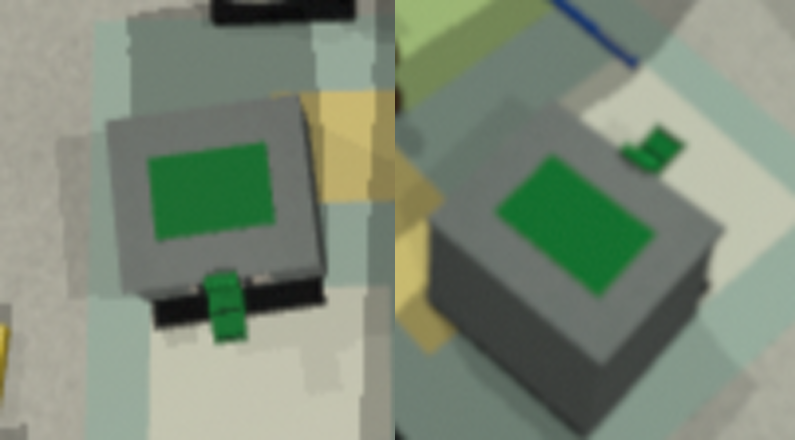

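The crops confirm the green tab sits at the front (-x) edge of the green box, and the box yaw is about 7.5°. Triangulated heights of 0.104 m for the panel and 0.096 m for the tab (upright included) match the text. I move above the tab now, with the fingers shut.

>>> apply_moves([
  [[0.4, -0.4, 0, 0.1, 1], [1.1, -1.2, 0, 0.2, 1], [1.8, -2.0, 0, 0.4, 1], [2.5, -2.8, 0, 0.5, 1], [3.2, -3.6, 0, 0.6, 1], [3.9, -4.4, 0, 0.8, 1], [4.6, -5.1, 0, 0.9, 1], [5.3, -5.9, 0, 1.0, 1], [6.0, -6.7, 0, 1.1, 1], [6.7, -7.5, 0, 1.2, 1]],
])

```text
time: 1.5
tool_pos: [0.3746, -0.0493, 0.4048]
ee_rot: [3.141, -0.001, 0.136]
wrist_force: [0.6, -0.7, 0.0]
width: 0.0005
finger_force: 0.0
```

```bash
cat >> h.py <<'E'
from scipy.spatial.transform import Rotation as Ro
def go(target_tip,yaw):
    o=telemetry.get_obs();R=Ro.from_euler("xyz",o["ee_rot"]).as_matrix()
    tip=np.array(o["tool_pos"])+R[:,2]*robot.tcp_to_tips
    y=np.arctan2(R[1,0],R[0,0])
    print("t",o["time"],"tip",tip.round(4),"yaw",round(np.degrees(y),2),"F",np.round(o["wrist_force"],2),"w",o["width"])
    print("units",(R.T@(np.array(target_tip)-tip)/.05).round(2),"turn",round(-(yaw-np.degrees(y))/10,2))
E
python3 -c "
from h import *
go([.485,.221,.18],7.5)"
```

```text
t 1.5 tip [ 0.3748 -0.0494  0.2056] yaw 7.77 F [ 0.65 -0.71  0.04] w 0.0005389587783075167
units [ 2.91 -5.06  0.51] turn 0.03
```

>>> apply_moves([
  [[0.4, -0.7, 0, 0, 1], [0.9, -1.5, 0.1, 0, 1], [1.3, -2.3, 0.2, 0, 1], [1.8, -3.1, 0.3, 0, 1], [2.2, -3.9, 0.4, 0, 1], [2.6, -4.5, 0.5, 0, 1], [2.8, -4.9, 0.5, 0, 1], [2.85, -5.0, 0.5, 0, 1], [2.85, -5.0, 0.5, 0, 1]],
])

```text
time: 2.62
tool_pos: [0.4816, 0.2155, 0.38]
ee_rot: [3.141, -0.0, 0.136]
wrist_force: [0.1, -0.3, 0.2]
width: 0.0004
finger_force: 0.0
```

```bash
python3 - <<'E'
from h import *
go([.485,.221,.18],7.5)
w=snapshot("wrist");save(w,"w1")
for b in blobs(w,(40,80,40),(85,255,255)): print(b)
print(proj(w,[.485,.221,.087]))
E
```

```text
t 2.625 tip [0.4816 0.2154 0.1808] yaw 7.8 F [ 0.07 -0.35  0.16] w 0.00038064817826693933
units [ 0.08 -0.1   0.02] turn 0.03
([242, 0, 148, 109, 15317], [315.3, 52.6], [[242.0, 0.0], [389.0, 0.0], [389.0, 108.0], [242.0, 108.0]])
([295, 156, 39, 63, 2024], [314.1, 184.9], [[295.0, 156.0], [333.0, 156.0], [333.0, 218.0], [295.0, 218.0]])
(np.float64(315.5762968466551), np.float64(199.9731999944811))
```

View pics/w1.png

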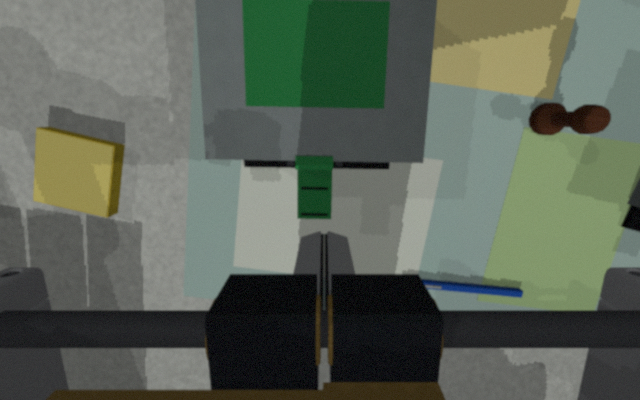

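The wrist view shows the tab centred at column 314, with the pad front edge near row 213, directly ahead of the shut fingertips. The box edges are parallel to the image axes, so its yaw is about 7.8°.

```bash
python3 - <<'E'
from h import *
w=snapshot("wrist");t=snapshot("top");s=snapshot("scene")
f=onz(w,314,213,.087);yaw=np.radians(7.8);ux=np.array([np.cos(yaw),np.sin(yaw),0])
print("front",f,"press",f+.016*ux,"pad w",np.linalg.norm(onz(w,297,200,.087)-onz(w,331,200,.087)))
print("panel from edges",onz(w,315.5,108,.101),onz(w,242.5,108,.101),onz(w,389.5,108,.101))
print("lid front edge",onz(w,315,161,.095))
# height of the pad front edge: two views, top view
for n,c in(("top",t),("scene",s)):
    for b in blobs(c,(40,80,40),(85,255,255)):
        if n=="top" or 350<b[1][0]<420: print(n,b[0],b[1])
m=f+.016*ux;print(proj(t,f),proj(s,f),proj(t,m))
go(m*[1,1,0]+[0,0,.11],7.8)
E
```

```text
front [0.47373591 0.22054715 0.087     ] press [0.48958788 0.2227186  0.087     ] pad w 0.028023621841676016
panel from edges [0.55712597 0.22984682 0.101     ] [0.54989256 0.28282689 0.101     ] [0.56445989 0.17613052 0.101     ]
lid front edge [0.51779598 0.22524526 0.095     ]
top [243, 195, 17, 22, 235] [252.4, 205.1]
top [311, 218, 40, 57, 2104] [330.7, 245.2]
scene [392, 222, 17, 11, 102] [400.3, 227.4]
scene [358, 229, 44, 35, 804] [379.0, 245.6]
(np.float64(247.86967830819628), np.float64(243.6095879689111)) (np.float64(404.56376244016576), np.float64(224.6066121829342)) (np.float64(247.23553067867834), np.float64(238.79763298239794))
t 2.825 tip [0.4816 0.215  0.1809] yaw 7.74 F [ 0.59 -1.12 -0.84] w 0.00029648570538150205
units [ 0.18 -0.13  1.42] turn -0.01
```

Pad width comes out at 28.0 mm on the z = 0.087 plane, which confirms the height. Now I press.

>>> apply_moves([
  [[0.05, -0.07, 0.5, 0, 1], [0.1, -0.13, 1.0, 0, 1], [0.1, -0.13, 1.5, 0, 1], [0.1, -0.13, 1.7, 0, 1], [0.1, -0.13, 1.8, 0, 1], [0.1, -0.13, 1.9, 0, 1], [0.1, -0.13, 1.97, 0, 1], [0.1, -0.13, 2.04, 0, 1], [0.1, -0.13, 2.1, 0, 1], [0.1, -0.13, 2.12, 0, 1]],
])

```text
time: 4.08
tool_pos: [0.4866, 0.2232, 0.2753]
ee_rot: [-3.141, -0.005, 0.136]
wrist_force: [0.1, -1.3, 7.3]
width: 0.0005
finger_force: 3.6
```

```bash
python3 - <<'E'
from h import *
go([.47,.22,.15],7.8)
w=snapshot("wrist");s=snapshot("scene");t=snapshot("top")
im=np.hstack([cv2.resize(w["image"][:320],(400,200)),cv2.resize(s["image"][150:300,280:480],(400,300))[:200]*0+cv2.resize(s["image"][150:300,280:480],(400,200))])
im2=cv2.resize(s["image"][150:300,280:480],(800,400),interpolation=cv2.INTER_CUBIC)
cv2.imwrite("pics/p2.png",cv2.cvtColor(np.vstack([im,im2[:, :]]),4))
E
```

```text
t 4.075 tip [0.4876 0.2233 0.0761] yaw 7.81 F [ 0.08 -1.27  7.35] w 0.0004841455060696609
units [-0.35  0.02 -1.48] turn 0.0
```

View pics/p2.png

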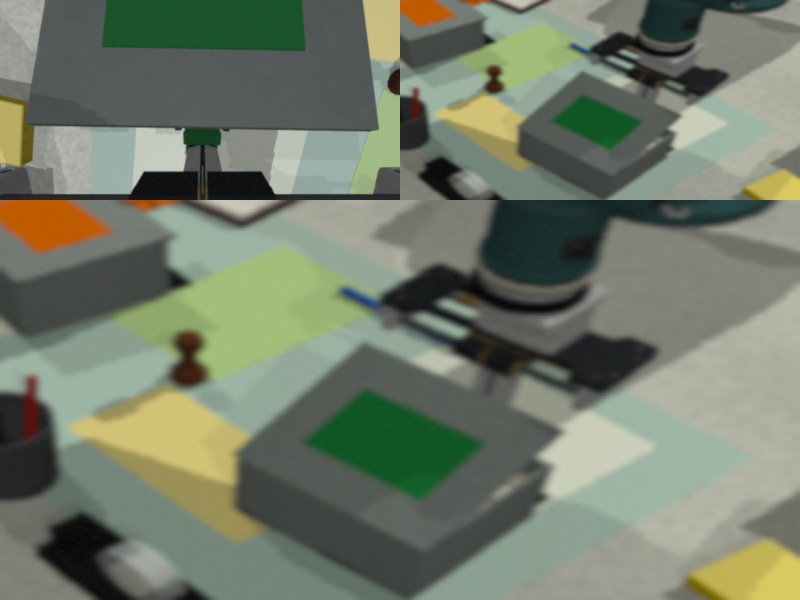

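The lid has sprung up: its front edge is at about row 127 in the wrist inset. The tab is fully pressed at 7 N. I lift off, then bring the fingertip in just ahead of the lid edge.

>>> apply_moves([
  [[0, 0, -0.3, 0, 1], [-0.1, 0, -0.7, 0, 1], [-0.2, 0, -1.1, 0, 1], [-0.2, 0, -1.3, 0, 1], [0, 0, -1.3, 0, 1], [0.3, 0, -1.3, 0, 1], [0.5, 0, -1.3, 0, 1]],
])

```text
time: 5.1
tool_pos: [0.5117, 0.2265, 0.3373]
ee_rot: [3.141, 0.002, 0.136]
wrist_force: [0.0, -0.1, 0.2]
width: 0.0007
finger_force: 0.0
```

```bash
python3 - <<'E'
from h import *
go([.542,.230,.141],7.8)
w=snapshot("wrist");s=snapshot("scene")
u=np.array([np.cos(np.radians(7.8)),np.sin(np.radians(7.8))])
im=np.hstack([cv2.resize(w["image"],(400,250)),cv2.resize(s["image"][150:275,280:480],(400,250))])
cv2.imwrite("pics/p3.png",cv2.cvtColor(im,4))
for th in(.5,.55,.6):
    e=[*(np.array([.6654,.2469])-.146*np.cos(th)*u),.095+.146*np.sin(th)];print(th,np.round(e,4),proj(w,e))
E
```

```text
t 5.1 tip [0.5113 0.2263 0.1381] yaw 7.79 F [ 0.01 -0.12  0.2 ] w 0.0006843050496369162
units [ 0.62  0.01 -0.06] turn -0.0
0.5 [0.5385 0.2295 0.165 ] (np.float64(321.4579475245063), np.float64(212.8176955621148))
0.55 [0.5421 0.23   0.1713] (np.float64(321.35680898104516), np.float64(208.79925387575042))
0.6 [0.546  0.2305 0.1774] (np.float64(321.247584908943), np.float64(203.56859218488586))
```

View pics/p3.png

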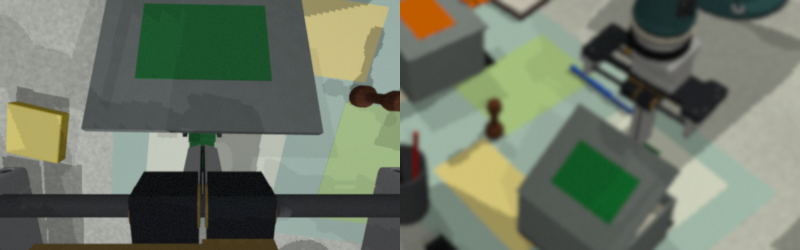

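The lid edge is at row 209 of the wrist image, which matches θ = 0.55 exactly, and the fingertip is ahead of it and below it. Now I push back and up along the edge's arc.

>>> apply_moves([
  [[0.2, 0, 0, 0, 1], [0.4, 0, 0, 0, 1], [0.6, 0, -0.12, 0, 1], [0.85, 0, -0.28, 0, 1], [1.1, 0, -0.42, 0, 1], [1.35, 0, -0.56, 0, 1], [1.6, 0, -0.68, 0, 1], [1.85, 0, -0.75, 0, 1], [2.1, 0, -0.82, 0, 1], [2.3, 0, -0.86, 0, 1]],
])

```text
time: 6.45
tool_pos: [0.6252, 0.2422, 0.3819]
ee_rot: [3.142, -0.0, 0.136]
wrist_force: [-0.5, -1.0, 0.7]
width: 0.0002
finger_force: 0.2
```

```bash
python3 - <<'E'
from h import *
go([.676,.2485,.19],7.8)
w=snapshot("wrist");s=snapshot("scene")
im=np.hstack([cv2.resize(w["image"],(400,250)),cv2.resize(s["image"][150:275,280:480],(400,250))])
cv2.imwrite("pics/p4.png",cv2.cvtColor(im,4))
E
```

```text
t 6.45 tip [0.6253 0.2422 0.1827] yaw 7.81 F [-0.47 -0.98  0.7 ] w 0.00019105045859582045
units [ 1.02  0.01 -0.15] turn 0.0
```

View pics/p4.png

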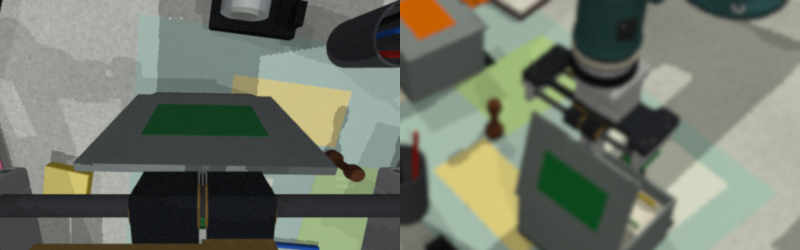

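The lid is nearly upright and resting on the fingers, with the box in place. I keep going slowly past upright.

>>> apply_moves([
  [[0.2, 0, -0.04, 0, 1], [0.4, 0, -0.08, 0, 1], [0.6, 0, -0.12, 0, 1], [0.75, 0, -0.12, 0, 1], [0.9, 0, -0.12, 0, 1], [1.05, 0, -0.12, 0, 1], [1.2, 0, -0.12, 0, 1], [1.3, 0, -0.12, 0, 1], [1.3, 0, -0.12, 0, 1], [1.3, 0, -0.12, 0, 1]],
])

```text
time: 7.8
tool_pos: [0.6876, 0.2509, 0.3874]
ee_rot: [3.141, 0.007, 0.137]
wrist_force: [-7.0, -1.9, 1.4]
width: 0.0003
finger_force: 3.5
```

```bash
python3 - <<'E'
from h import *
go([.6,.238,.26],7.8)
w=snapshot("wrist");s=snapshot("scene")
im=np.hstack([cv2.resize(w["image"],(400,250)),cv2.resize(s["image"][150:275,280:480],(400,250))])
cv2.imwrite("pics/p5.png",cv2.cvtColor(im,4))
E
```

```text
t 7.8 tip [0.6863 0.2506 0.1882] yaw 7.84 F [-6.99 -1.86  1.43] w 0.00031822784782955464
units [-1.75  0.02 -1.42] turn 0.0
```

View pics/p5.png

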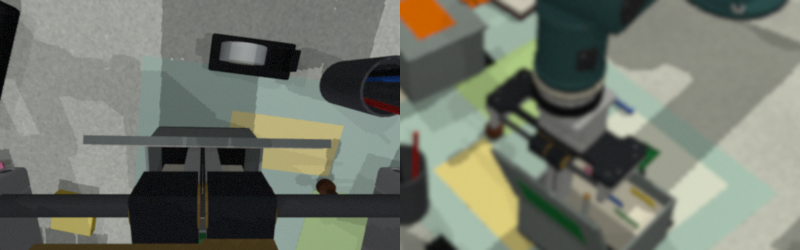

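The lid is past upright and on its stop: it pushes back with 7 N. I back off gently and then lift clear.

>>> apply_moves([
  [[-0.15, 0, 0, 0, 1], [-0.5, 0, 0, 0, 1], [-1.0, 0, -0.2, 0, 1], [-1.8, 0, -0.6, 0, 1], [-2.6, 0, -1.2, 0, 1], [-3.4, 0, -1.7, 0, 1], [-4.2, 0, -2.0, 0, 1], [-5.0, 0, -2.0, 0, 1], [-5.4, 0, -2.0, 0, 1], [-5.4, 0, -2.0, 0, 1]],
])

```text
time: 9.15
tool_pos: [0.4201, 0.2141, 0.4889]
ee_rot: [-3.141, -0.004, 0.137]
wrist_force: [0.1, 0.3, 0.2]
width: 0.0002
finger_force: 0.0
```

```bash
python3 - <<'E'
from h import *
go([.4,.2,.26],7.8)
w=snapshot("top");s=snapshot("scene")
im=np.hstack([cv2.resize(w["image"][130:290,190:410],(400,290)),cv2.resize(s["image"][130:290,260:480],(400,290))])
cv2.imwrite("pics/p6.png",cv2.cvtColor(im,4))
for b in blobs(w,(5,130,80),(18,255,255)):
    if 350<b[1][0]<400: print(b[:2])
E
```

```text
t 9.15 tip [0.4208 0.2143 0.2897] yaw 7.85 F [0.08 0.31 0.18] w 0.00018928314486362223
units [-0.45  0.23  0.59] turn 0.01
([361, 201, 31, 24, 639], [376.1, 212.7])
([369, 233, 11, 18, 157], [373.7, 241.8])
```

View pics/p6.png

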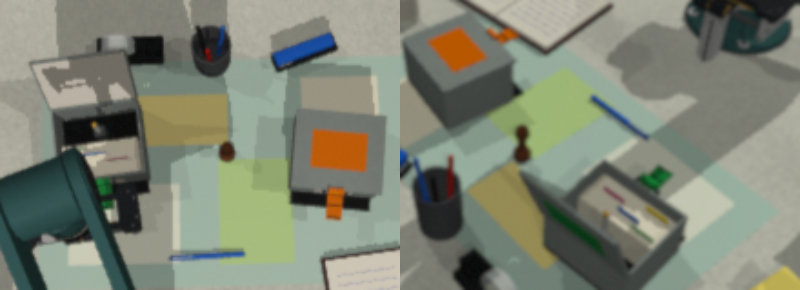

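Both views show the green box in place with its lid fully open and leaning back on its stop. The orange box is unchanged and the robot is touching nothing, so I hand in.

```bash
python3 -c "
from h import *
print(ticket.close_job())"
```

```text
the job is handed in; nothing more can be done
None
```

The green-tabbed box is open with its lid resting by itself on the stop, no other object was touched, and the job was handed in at about 9 s of the 42 s allowed; the hand-in returned no verdict.

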